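# Roll the tiles of a trivet flush

### The job

Take the two-drum hand roller by its black grip and roll it along the whole row of tiles on the wooden trivet with a steady downward push, until all six tiles are bedded flush with the frame; press only with the roller, and never push its sprung grip right down to its stop. Then stand the roller upright again in the middle of its cork mat and let go. Leave the lemon and the glass where they are.

Things in the scene. Friction and masses are not known exactly. Their poses are not given: they have to be found in the camera images.
- roller_grip (a point): centre of the black grip block of a small two-drum hand roller (aluminium carriage on two dark rubber drums). The grip is 64 mm along the roller's x, 32 mm thick along its y, 36 mm tall; its centre is 116 mm above the drums' undersides when not pressed, and everything above the carriage is clear. Axes as roller_foot.
- roller_foot (a point): point on the roller's underside, midway between the two drums, level with their lowest lines; z up. The roller rolls along its y axis. Drums: radius 20 mm, 60 mm wide along x, axles 25 mm either side of this point along y. Carriage 81 mm (x) by 90 mm (y, over the drums), its lower parts 16 mm above the drums' undersides. Whole roller about 0.3 kg, 134 mm tall; it stands upright by itself on its drums
- roller_press (a joint): how far the sprung grip is pushed down into the carriage, m: 0 = spring fully out, 0.024 = on its stop. Pressing force on the drums is about 5 N + 500 N/m times this value (plus the roller's own 2 N or so)
- drum_a (a joint): turn of the drum at the roller's -y side, rad, 0 at the start, no stops; it only turns when rolled
- drum_b (a joint): turn of the drum at the roller's +y side, rad, likewise
- trivet: wooden tile trivet frame fixed on the counter, 106 mm (x) by 224 mm (y, its long way) by 14 mm high; origin at the centre of its underside. Six glazed tiles lie side by side along its y in a sticky foam bed, at y = -55, -33, -11, 11, 33, 55 mm, each 20 mm along y and 78 mm along x; beyond the row the frame runs on flat for 45 mm at each end
- roller_mat: thin cork mat fixed on the counter, 140 mm (x) by 150 mm (y), 4 mm thick, on which the roller stands at the start and at the end; origin at the centre of its underside
- lemon_center (a point): centre of a yellow lemon 83x58x58 mm, lying on the counter, bystander
- glass_center (a point): centre of a clear drinking glass, 81 mm across, 92 mm tall, bystander
- tile_1 (a joint): how far tile 1 (at y = -55 mm on the trivet) has been bedded, m: about 0 = standing 4 mm above the frame, 0.004 = flush with the frame and on the bottom of its bed. It yields to more than about 6 N, sluggishly, and stays where it is left
- tile_2 (a joint): how far tile 2 (at y = -33 mm on the trivet) has been bedded, m: about 0 = standing 4 mm above the frame, 0.004 = flush with the frame and on the bottom of its bed. It yields to more than about 6 N, sluggishly, and stays where it is left
- tile_3 (a joint): how far tile 3 (at y = -11 mm on the trivet) has been bedded, m: about 0 = standing 4 mm above the frame, 0.004 = flush with the frame and on the bottom of its bed. It yields to more than about 6 N, sluggishly, and stays where it is left
- tile_4 (a joint): how far tile 4 (at y = 11 mm on the trivet) has been bedded, m: about 0 = standing 4 mm above the frame, 0.004 = flush with the frame and on the bottom of its bed. It yields to more than about 6 N, sluggishly, and stays where it is left
- tile_5 (a joint): how far tile 5 (at y = 33 mm on the trivet) has been bedded, m: about 0 = standing 4 mm above the frame, 0.004 = flush with the frame and on the bottom of its bed. It yields to more than about 6 N, sluggishly, and stays where it is left
- tile_6 (a joint): how far tile 6 (at y = 55 mm on the trivet) has been bedded, m: about 0 = standing 4 mm above the frame, 0.004 = flush with the frame and on the bottom of its bed. It yields to more than about 6 N, sluggishly, and stays where it is left

How it is judged:
By the outcome, as a careful person would: the job done as asked, in the order asked, and still so for the second after the job is handed in, with the robot touching nothing.
It also fails if it takes over 48 s, if anything falls off the work surface, if the arm or the gripper's body presses on something with over 40 N, if the wrist force passes 120 N, or if a joint passes its speed limit or range.

### The arm

A 6-joint arm with a two-finger parallel gripper is mounted at the origin on a cart in front of the work surface, level with it; the furniture and walls round the work are solid. World frame = base frame: x ahead of the robot, y to its left, z up, the work surface at z = 0. Lengths are in m, angles in rad, forces in N, time in s.
With the tool pointing down it reaches from about 0.275 to 1 m from the base axis. Payload 8.4 kg.
Tool frame: the origin (TCP) lies between the finger pads; the fingertips stand 8 mm ahead of it and the grasp point (between the pads) lies 11 mm behind it; z points along the fingers, y is the direction in which the jaws open and shut (so a half turn about z gives the same grasp; the last joint's range is limited). The gripper opens to 85 mm and grips with 20 to 120 N. Pads are 22 mm wide; open, the fingers measure 114 mm over their backs; the gripper's body (76 mm by 85 mm) begins 54 mm behind the grasp point. The pads swing forward as they close: fully open they stand 13 mm farther back than shut.
Start: joints at [-1.248, 0.353, 1.633, -0, 1.155, -0.002], TCP at [0.199, -0.592, 0.239] pointing down, gripper open.
Joint ranges: [-2.63, 2.63], [-0.92, 2.1], [0.06, 2.66], [-1.3, 4.44], [0, 2.69], [-3.02, 3.02]. Speed limits (rad/s): [2.22, 2.22, 2.79, 3.14, 3.14, 3.14].

### API

Orientations are given as a unit quaternion [x, y, z, w].
In Python, from bench import ctrl gives the robot as it stands.
- The arm moves only by the tool servo_tool, never from a script. Its argument "commands" is one flat list of numbers, 7 for each row, row after row: the shift along the tool's x, y, z in mm, then the turn, a rotation vector about the tool's x, y, z in degrees, then the closure, from 0 (fully open) to 1 (shut). In form: [x, y, z, ax, ay, az, claw, x, y, z, ax, ay, az, claw, ...]. A call has 1 to 12 rows; each row shifts and turns the commanded pose from where the row before left it, along the tool's axes as they then stand; what a row does not reach is not made up. A row lasts 1/12 s, in which the tool goes at most 41.7 mm and 7.16 degrees, less where a joint would pass 70% of its speed; a pose out of reach is approached as far as the arm can. A call is refused whole if a number of a shift passes 41.7 or a number of a turn 7.16, either way. A call with a gripper value outside its range is refused whole. The fingers move at their own pace and stop on an object; "newtons" is the grip in N (left out, the last holds). Time passes only in rows, so rows that do not move let the fingers close. It gives the time, the measured TCP pose, the force and the opening at its end, in the units of the state.
- ctrl.observe(): the state, without advancing time (a new reading comes with each control period).
- ctrl.read_camera(name): name is "side" or "top" or "wrist"; returns (picture, depth): 480x640x3 uint8, red, green, blue; 480x640 float32, m along the optical axis (not along the pixel's ray), 0 where there is no reading.
- ctrl.camera_model(name): a dict with "vfov" (degrees; the focal length in pixels is half the picture's height over the tangent of half this angle, whatever the lens; pixels are square), "cx", "cy" (the principal point, pixels), "k1" (the pictures are not rectified: a ray, as slopes to the right and down, at radius r is drawn at 1 + k1 r^2 times it, then the intrinsics apply), "view" (4x4, takes a point from world to camera coordinates). Camera axes: x right, y down, z forward; pixel columns grow to the right and rows downward; lengths in m; the calibration is good to about 2 mm. A picture is of the moment at which its call begins: read the wrist's pose just before it. camera_model takes no time and is no camera call; for the wrist camera it gives the pose at the moment of the call.
- ctrl.hand_in(): hands the job in, once; it reports no verdict.
Trained networks look in the newest picture that a camera, given by its name, has taken for a name from the list of things; names that differ only in an ending like _2 or _b are one class to them, and where a whole thing is asked for, a point or a joint stands for the part that bears it (a point fixed in the world has none). Each returns a list of dicts, best first, with "conf" (0 to 1); they miss things now and then, are a little off and sometimes report something else, mostly with a low value. They report only what shows in the picture. A call takes as long as a camera call.
- ctrl.boxes_of(label, camera): "uv" ([column, row] in pixels, amid what is visible of it).
- ctrl.cut_out(label, camera): "region" (480x640 bool, what is visible of it) and "uv" ([column, row] in pixels, amid what is visible of it).
The state is a dict: "t": time; "joints": joint angles; "qd": joint speeds; "joint_torque": joint torques, N m; "position": TCP position; "eef_rot": TCP orientation; "ft_force": force on the tool from outside, world axes, zero at the start; "wrist_torque": the same for the moment, N m; "opening": opening from 0.0 (shut) to 1.0 (fully open).
Only numpy, scipy, OpenCV 4.12 (cv2) and the standard library are available. Lean on these libraries where they do the work, as an engineer would, in place of code of your own. Each camera call takes 0.05 s, during which the arm holds its last target.

## Working session

There is one attempt and no reset: what is moved stays moved. The work goes in short steps, Python scripts to look and compute and a tool call to move; the robot and the scene stay as the last step left them, time stands still between calls to the robot, and variables do not carry over. Pictures are saved under pics/ and viewed, and the job is handed in when it is done.

Besides the shell and the picture viewer there is one more tool, called after "Request:" by a JSON object that holds its "op" and its "data". servo_tool: Moves the arm, as the interface text tells. Its arguments: {"type":"object","properties":{"commands":{"type":"array","items":{"type":"number"}},"newtons":{"type":"number"}},"required":["commands"]}

```bash
ls; mkdir -p pics; cat > h.py <<'E'
import numpy as np, cv2
from bench import ctrl
from scipy.spatial.transform import Rotation as R
def save(n,p): cv2.imwrite(p,cv2.cvtColor(n,cv2.COLOR_RGB2BGR))
def cloud(m,d):
    H,W=d.shape; f=H/2/np.tan(np.radians(m['vfov'])/2)
    v,u=np.mgrid[0:H,0:W]
    K=np.array([[f,0,m['cx']],[0,f,m['cy']],[0,0,1.]])
    # distortion: rd = r(1+k1 r^2)
    pts=np.stack([u.ravel(),v.ravel()],1).astype(np.float64)[:,None]
    un=cv2.undistortPointsIter(pts,K,np.array([m['k1'],0,0,0,0.]),None,None,(3,50,1e-9)).reshape(H,W,2)
    P=np.dstack([un[...,0]*d,un[...,1]*d,d])
    Vi=np.linalg.inv(np.array(m['view']))
    return P@Vi[:3,:3].T+Vi[:3,3]
def proj(m,P):
    f=480/2/np.tan(np.radians(m['vfov'])/2); V=np.array(m['view'])
    c=np.atleast_2d(P)@V[:3,:3].T+V[:3,3]; s=c[:,:2]/c[:,2:]; r2=(s**2).sum(1,keepdims=True)
    return s*(1+m['k1']*r2)*f+[m['cx'],m['cy']]
E
python3 - <<'E'
from h import *
print(ctrl.observe())
for c in ['side','top']:
    im,d=ctrl.read_camera(c); save(im,f'pics/{c}0.png'); m=ctrl.camera_model(c); print(c,m)
    np.savez(f'{c}0.npz',im=im,d=d)
    for l in ['roller_grip','roller_foot','trivet','roller_mat','lemon_center','glass_center']:
        r=ctrl.cut_out(l,c); P=cloud(m,d)
        for q in r[:2]:
            g=q['region']&(d>0); 
            print(c,l,round(q['conf'],2),np.round(q['uv']),g.sum(),np.round(np.median(P[g],0),3) if g.any() else '', np.round(np.percentile(P[g],[2,98],axis=0),3).tolist() if g.any() else '')
print(ctrl.observe()['t'])
E
```

```text
pics
{'t': 0.0, 'joints': array([-1.24839191e+00,  3.53650852e-01,  1.63419358e+00, -2.90776544e-05,
        1.15521205e+00, -2.41371387e-03]), 'qd': array([ 1.39454303e-03, -5.56239540e-05,  3.79230324e-04,  2.70426345e-04,
       -2.60782612e-04,  8.31571221e-04]), 'joint_torque': array([-1.08431213e-03, -6.05242109e+01, -3.42070198e+01, -6.65520179e-05,
        9.12227231e-03, -5.62369632e-05]), 'position': array([ 0.19928394, -0.59184529,  0.23853456]), 'eef_rot': array([ 9.86839396e-01,  1.61701798e-01, -1.29731071e-04, -7.20447873e-04]), 'ft_force': array([ 0.05671409, -0.93886278, -0.49682052]), 'wrist_torque': array([-0.01739163,  0.00132502, -0.01336332]), 'opening': 1.001212513627473}
side {'vfov': 47.80752308645414, 'cx': 314.79601252413, 'cy': 241.58932856232514, 'k1': -0.08526656583186742, 'view': array([[-9.99887785e-01, -1.25940756e-02,  8.11208188e-03,
         6.11115929e-01],
       [-1.49804948e-02,  8.39251791e-01, -5.43536582e-01,
         7.66951222e-02],
       [ 3.72615509e-05, -5.43597113e-01, -8.39346280e-01,
         9.49389544e-01],
       [ 0.00000000e+00
[... 1523 characters left out ...]
 [ 0.544 -0.168  0.058] [[0.501, -0.218, 0.027], [0.587, -0.131, 0.141]]
top trivet 0.8 [245. 268.] 7125 [0.549 0.151 0.016] [[0.485, 0.046, 0.007], [0.613, 0.259, 0.021]]
top roller_mat 0.87 [402. 284.] 3916 [ 0.519 -0.137  0.005] [[0.46, -0.242, 0.001], [0.616, -0.081, 0.008]]
top roller_mat 0.46 [247. 264.] 517 [0.555 0.142 0.018] [[0.516, 0.126, 0.007], [0.592, 0.16, 0.021]]
top lemon_center 0.81 [305. 182.] 1007 [0.694 0.033 0.051] [[0.663, 0.008, 0.032], [0.733, 0.057, 0.06]]
top lemon_center 0.23 [243. 269.] 7011 [0.548 0.152 0.016] [[0.485, 0.048, 0.008], [0.612, 0.258, 0.021]]
top glass_center 0.8 [228. 166.] 1937 [0.745 0.179 0.039] [[0.697, 0.136, 0.009], [0.772, 0.21, 0.093]]
0.7
```

View pics/top0.png

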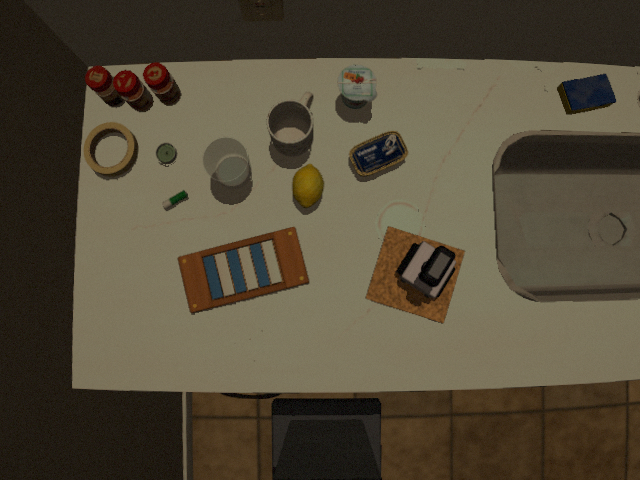

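View pics/side0.png

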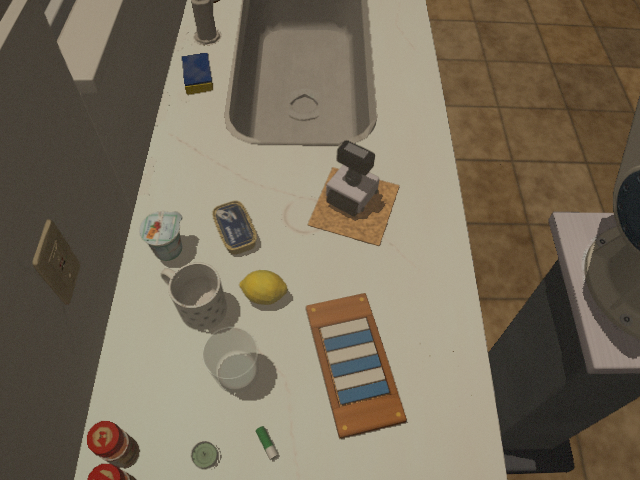

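```bash
python3 - <<'E'
from h import *
for c in ['top','side']:
    z=np.load(f'{c}0.npz'); im,d=z['im'],z['d']; m=ctrl.camera_model(c); P=cloud(m,d)
    def rect(mask,n):
        pts=P[mask][:,:2].astype(np.float32); r=cv2.minAreaRect(pts*1000); print(c,n,mask.sum(),np.round(r[0],1),np.round(r[1],1),round(r[2],1), 'medz',np.round(np.median(P[mask][:,2])*1000,1))
    X,Y,Z=P[...,0],P[...,1],P[...,2]
    def clean(mk):
        mk=cv2.morphologyEx(mk.astype(np.uint8),cv2.MORPH_OPEN,np.ones((3,3)))
        n,l,s,_=cv2.connectedComponentsWithStats(mk); return l==1+np.argmax(s[1:,4])
    rect(clean((d>0)&(Z>.127)&(Z<.15)&(Y<-.1)&(Y>-.25)),'griptop')
    rect(clean((d>0)&(Z>.009)&(Z<.03)&(Y>.0)&(X<.65)&(X>.44)),'trivet')
    rect(clean((d>0)&(Z>.0155)&(Z<.03)&(Y>.0)&(X<.65)&(X>.44)),'tiles')
    rect(clean((d>0)&(Z>.03)&(Z<.075)&(Y<-.1)&(Y>-.25)&(X<.65)),'carriage')
    # surface bias
    mk=(d>0)&(abs(Z)<.01)&(X>.4)&(X<.7)&(abs(Y)<.04); print('table z',np.round(np.median(Z[mk])*1000,1))
E
```

```text
top griptop 761 [ 544.3 -177.5] [31.6 64.1] 55.8 medz 138.1
top trivet 6743 [549.2 153.6] [106.6 223.7] 14.3 medz 16.1
top tiles 2419 [549.4 152.8] [ 78.4 131.1] 13.8 medz 18.5
top carriage 1294 [ 544.3 -176.6] [87.3 76.7] 56.3 medz 56.6
table z 0.8
side griptop 596 [ 544. -179.] [34.1 63.4] 59.5 medz 137.2
side trivet 8486 [548.5 150.4] [106.8 224.8] 14.6 medz 14.7
side tiles 485 [546.  161.3] [76.8 18.8] 14.7 medz 17.5
side carriage 1452 [ 546.2 -176.5] [81.8 76.3] 57.4 medz 55.7
table z -0.3
```

The top view shows the roller on its cork mat at about (415,272), the trivet at about (245,268) and the lemon at (308,186). The side view agrees with this to within about 2 mm. Next I need the mat's pose.

```bash
python3 - <<'E'
from h import *
for c in ['top','side']:
    z=np.load(f'{c}0.npz'); im,d=z['im'],z['d']; m=ctrl.camera_model(c); P=cloud(m,d)
    hsv=cv2.cvtColor(im,cv2.COLOR_RGB2HSV); X,Y,Z=P[...,0],P[...,1],P[...,2]
    mk=(hsv[...,1]>90)&(hsv[...,0]<22)&(Z<.02)&(d>0)&(Y<-.05)&(Y>-.3)&(X<.68)&(X>.42)
    mk=cv2.morphologyEx(mk.astype(np.uint8),cv2.MORPH_OPEN,np.ones((3,3)))
    n,l,s,_=cv2.connectedComponentsWithStats(mk); mk=l==1+np.argmax(s[1:,4])
    # intersect with z=4mm rays
    pts=P[mk]; C=np.linalg.inv(m['view'])[:3,3]; t=(0.004-C[2])/(pts[:,2]-C[2]); q=C+(pts-C)*t[:,None]
    r=cv2.minAreaRect((q[:,:2]*1000).astype(np.float32)); print(c,np.round(r[0],1),np.round(r[1],1),round(r[2],1))
def yaw_plan(): pass
s=ctrl.observe(); T=R.from_quat(s['eef_rot'])
D=np.array([.5442,-.1775,s['position'][2]])-s['position']
T2=T*R.from_rotvec([0,0,np.radians(52)])
print('tool-frame shift after 52deg turn',np.round(T2.inv().apply(D)*1000,1)); print(T2.as_matrix().round(3))
E
```

```text
top [ 538.6 -162.3] [150.9 140.5] 71.4
side [ 537.6 -163.9] [150.6 139.5] 71.6
tool-frame shift after 52deg turn [  59.5 -536.1   -0. ]
[[ 0.835 -0.55   0.   ]
 [-0.55  -0.835 -0.   ]
 [ 0.     0.    -1.   ]]
```

Request:
{"op": "servo_tool", "data": {"commands": [0, 0, 0, 0, 0, 6.5, 0, 0, 0, 0, 0, 0, 6.5, 0, 0, -20, 0, 0, 0, 6.5, 0, 0, 0, 0, 0, 0, 6.5, 0, 0, 0, 0, 0, 0, 6.5, 0, 0, 0, 0, 0, 0, 6.5, 0, 0, 0, 0, 0, 0, 6.5, 0, 0, 0, 0, 0, 0, 6.5, 0, 0, -20, 0, 0, 0, 0, 0, 4, -30, 0, 0, 0, 0, 0, 4, -36, 0, 0, 0, 0, 0, 4, -36, 0, 0, 0, 0, 0]}}

```text
t: 1.7
position: [0.275, -0.4763, 0.2392]
eef_rot: [0.958, -0.288, 0.0, 0.0]
ft_force: [0.8, 0.0, -0.0]
opening: 0.999
```

Request:
{"op": "servo_tool", "data": {"commands": [4, -36, 0, 0, 0, 0, 0, 4, -36, 0, 0, 0, 0, 0, 4, -36, 0, 0, 0, 0, 0, 4, -36, 0, 0, 0, 0, 0, 4, -36, 0, 0, 0, 0, 0, 4, -36, 0, 0, 0, 0, 0, 4, -36, 0, 0, 0, 0, 0, 4, -36, 0, 0, 0, 0, 0, 4, -36, 0, 0, 0, 0, 0, 0, -20, 0, 0, 0, 0, 0, 0, 0, 0, 0, 0, 0, 0]}}

```text
t: 2.62
position: [0.4961, -0.2068, 0.2394]
eef_rot: [0.958, -0.286, 0.0, -0.001]
ft_force: [-0.7, -0.4, -0.5]
opening: 0.999
```

```bash
cat >> h.py <<'E'
def to(x,y,z=None,jaw=None):
    s=ctrl.observe(); p=s['position']; T=R.from_quat(s['eef_rot']); M=T.as_matrix()
    j=np.degrees(np.arctan2(M[1,1],M[0,1])); 
    D=np.array([x,y,p[2] if z is None else z])-p
    print('t',round(s['t'],2),'pos',p.round(4),'jaw',round(j,2),'tilt',M[2].round(4),'F',s['ft_force'].round(2),'open',round(s['opening'],3),'j6',s['joints'][5].round(2))
    print('shift tool mm',(M.T@D*1000).round(1))
    if jaw is not None:
        a=(jaw-j+90)%180-90; print('turn az',round(-a,2),'shift after turn',((T*R.from_rotvec([0,0,np.radians(-a)])).inv().apply(D)*1000).round(1))
E
python3 - <<'E'
from h import *
to(.5442,-.1775,.106,56.8)
im,d=ctrl.read_camera('wrist'); save(im,'pics/w1.png')
m=ctrl.camera_model('wrist'); P=cloud(m,d); Z=P[...,2]; mk=(d>0)&(Z>.125)&(Z<.15)
mk=cv2.morphologyEx(mk.astype(np.uint8),cv2.MORPH_OPEN,np.ones((3,3)))
n,l,s,_=cv2.connectedComponentsWithStats(mk); mk=l==1+np.argmax(s[1:,4])
r=cv2.minAreaRect((P[mk][:,:2]*1000).astype(np.float32)); print(mk.sum(),r,np.median(Z[mk]))
E
```

```text
t 2.62 pos [ 0.4961 -0.2068  0.2394] jaw -123.21 tilt [ 5.0e-04 -1.2e-03 -1.0e+00] F [-0.67 -0.4  -0.46] open 0.999 j6 1.75
shift tool mm [ 24.1 -50.7 133.5]
turn az -0.01 shift after turn [ 24.1 -50.7 133.5]
5052 ((543.0333251953125, -181.90875244140625), (32.476234436035156, 63.95716857910156), 56.81175231933594) 0.1379555989402073
```

View pics/w1.png

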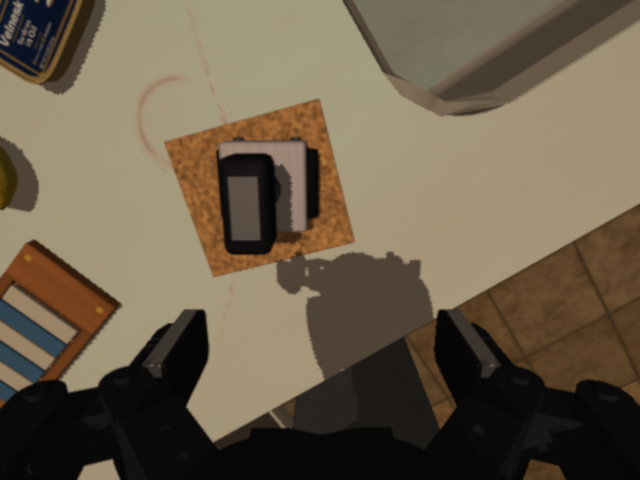

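The wrist view shows the black grip at about (248,202), square to the jaws, with a yaw of 56.8°. That matches the other two cameras. Now I'll move over it and descend.

Request:
{"op": "servo_tool", "data": {"commands": [8, -17, 0, 0, 0, 0, 0, 8, -17, 0, 0, 0, 0, 0, 8, -16, 0, 0, 0, 0, 0, 0, 0, 0, 0, 0, 0, 0, 0, 0, 0, 0, 0, 0, 0, 0, 0, 20, 0, 0, 0, 0, 0, 0, 20, 0, 0, 0, 0]}}

```text
t: 3.25
position: [0.5416, -0.1823, 0.1998]
eef_rot: [0.958, -0.287, 0.001, 0.0]
ft_force: [-0.7, 0.4, -0.6]
opening: 1.002
```

```bash
python3 - <<'E'
from h import *
to(.5438,-.179,.106,56.8)
im,d=ctrl.read_camera('wrist'); save(im,'pics/w2.png')
m=ctrl.camera_model('wrist'); P=cloud(m,d); Z=P[...,2]; mk=(d>0)&(Z>.125)&(Z<.15)
mk=cv2.morphologyEx(mk.astype(np.uint8),cv2.MORPH_OPEN,np.ones((3,3)))
n,l,s,_=cv2.connectedComponentsWithStats(mk); mk=l==1+np.argmax(s[1:,4])
r=cv2.minAreaRect((P[mk][:,:2]*1000).astype(np.float32)); print(mk.sum(),r,np.median(Z[mk]))
E
```

```text
t 3.25 pos [ 0.5416 -0.1823  0.1998] jaw -123.41 tilt [ 2.3e-03 -2.0e-04 -1.0e+00] F [-0.66  0.39 -0.55] open 1.002 j6 1.83
shift tool mm [-0.2 -3.9 93.8]
turn az -0.21 shift after turn [-0.2 -3.9 93.8]
6205 ((541.7738647460938, -179.736572265625), (32.068946838378906, 62.87088394165039), 57.00209045410156) 0.13351111968394627
```

View pics/w2.png

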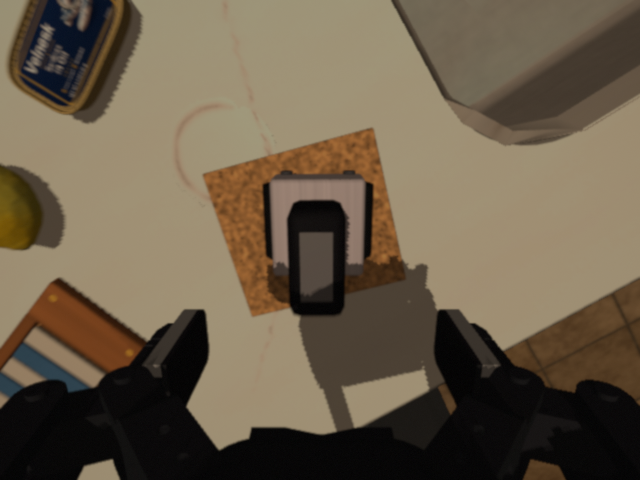

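Request:
{"op": "servo_tool", "data": {"commands": [0, -3, 20, 0, 0, 0, 0, 0, 0, 25, 0, 0, 0, 0, 0, 0, 25, 0, 0, 0, 0, 0, 0, 20, 0, 0, 0, 0, 0, 0, 4, 0, 0, 0, 0, 0, 0, 0, 0, 0, 0, 0]}}

```text
t: 3.8
position: [0.5418, -0.179, 0.1045]
eef_rot: [0.958, -0.288, -0.002, 0.0]
ft_force: [0.1, -0.0, 0.2]
opening: 0.998
```

```bash
python3 - <<'E'
from h import *
to(.543,-.179,.106,56.8)
E
```

```text
t 3.8 pos [ 0.5418 -0.179   0.1045] jaw -123.42 tilt [-0.0029  0.001  -1.    ] F [ 0.15 -0.05  0.19] open 0.998 j6 1.83
shift tool mm [ 1.  -0.6 -1.6]
turn az -0.22 shift after turn [ 1.  -0.6 -1.6]
```

Request:
{"op": "servo_tool", "data": {"commands": [0, 0, 0, 0, 0, 0, 0.4, 0, 0, 0, 0, 0, 0, 0.7, 0, 0, 0, 0, 0, 0, 1, 0, 0, 0, 0, 0, 0, 1, 0, 0, 0, 0, 0, 0, 1, 0, 0, 0, 0, 0, 0, 1, 0, 0, 0, 0, 0, 0, 1], "newtons": 80}}

```text
t: 4.38
position: [0.5438, -0.1789, 0.106]
eef_rot: [0.958, -0.287, 0.001, 0.0]
ft_force: [0.4, -0.1, 5.3]
opening: 0.363
```

```bash
python3 - <<'E'
from h import *
to(.543,-.179,.106,56.8)
print(ctrl.observe()['wrist_torque'])
im,d=ctrl.read_camera('side'); save(im,'pics/s3.png')
E
```

```text
t 4.38 pos [ 0.5438 -0.1789  0.106 ] jaw -123.39 tilt [ 1.3e-03 -4.0e-04 -1.0e+00] F [ 0.39 -0.15  5.28] open 0.363 j6 1.83
shift tool mm [-0.6  0.5 -0. ]
turn az -0.19 shift after turn [-0.6  0.5 -0. ]
[ 0.12737188 -0.05328499  0.02500893]
```

View pics/s3.png

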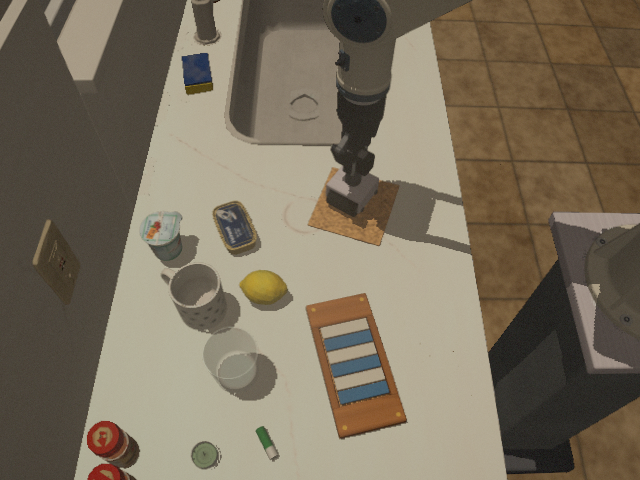

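Request:
{"op": "servo_tool", "data": {"commands": [0, 0, -10, 0, 0, 0, 1, 0, 0, -20, 0, 0, 0, 1, 0, 0, -20, 0, 0, 0, 1, 0, 0, 0, 0, 0, -5.8, 1, 0, 0, 0, 0, 0, -6, 1, 0, 0, 0, 0, 0, -6, 1, 0, 0, 0, 0, 0, -6, 1, 0, 0, 0, 0, 0, -6, 1, 0, 0, 0, 0, 0, -6, 1, 0, 0, 0, 0, 0, -6, 1, 0, 0, 0, 0, 0, -6, 1, 0, 0, 0, 0, 0, 0, 1]}}

```text
t: 5.43
position: [0.5426, -0.1785, 0.1551]
eef_rot: [0.992, 0.128, -0.001, -0.0]
ft_force: [-0.1, -0.7, -3.1]
opening: 0.366
```

```bash
python3 - <<'E'
from h import *
to(.5689,.074,.140,104.4)
E
```

```text
t 5.43 pos [ 0.5426 -0.1785  0.1551] jaw -75.32 tilt [-1.2e-03 -7.0e-04 -1.0e+00] F [-0.05 -0.74 -3.07] open 0.366 j6 0.99
shift tool mm [  89.4 -237.6   15.2]
turn az 0.28 shift after turn [  88.3 -238.    15.2]
```

Request:
{"op": "servo_tool", "data": {"commands": [6, -16, 0, 0, 0, 0.3, 1, 11, -29, 0, 0, 0, 0, 1, 11, -30, 0, 0, 0, 0, 1, 11, -30, 0, 0, 0, 0, 1, 11, -30, 0, 0, 0, 0, 1, 11, -30, 0, 0, 0, 0, 1, 11, -30, 0, 0, 0, 0, 1, 10, -28, 0, 0, 0, 0, 1, 6, -15, 0, 0, 0, 0, 1, 0, 0, 0, 0, 0, 0, 1]}}

```text
t: 6.27
position: [0.5705, 0.0768, 0.1553]
eef_rot: [0.992, 0.122, -0.0, -0.0]
ft_force: [0.7, 0.3, -2.8]
opening: 0.369
```

```bash
python3 - <<'E'
from h import *
to(.5689,.074,.125,104.4)
for c in ['top','side']:
    im,d=ctrl.read_camera(c); save(im,f'pics/{c}4.png'); np.savez(f'{c}4.npz',im=im,d=d)
to(.5689,.074,.125,104.4)
E
```

```text
t 6.27 pos [0.5705 0.0768 0.1553] jaw -75.95 tilt [ 0.e+00 -9.e-04 -1.e+00] F [ 0.66  0.27 -2.76] open 0.369 j6 1.46
shift tool mm [-2.2  2.3 30.3]
turn az -0.35 shift after turn [-2.2  2.3 30.3]
t 6.37 pos [0.57   0.074  0.1551] jaw -75.93 tilt [-1.e-03  2.e-04 -1.e+00] F [-0.47 -0.76 -2.67] open 0.364 j6 1.45
shift tool mm [-1.  -0.3 30.1]
turn az -0.33 shift after turn [-1.  -0.3 30.1]
```

View pics/side4.png

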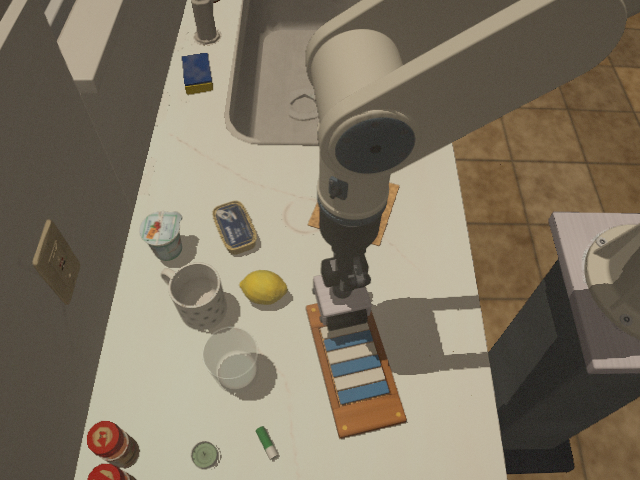

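View pics/top4.png

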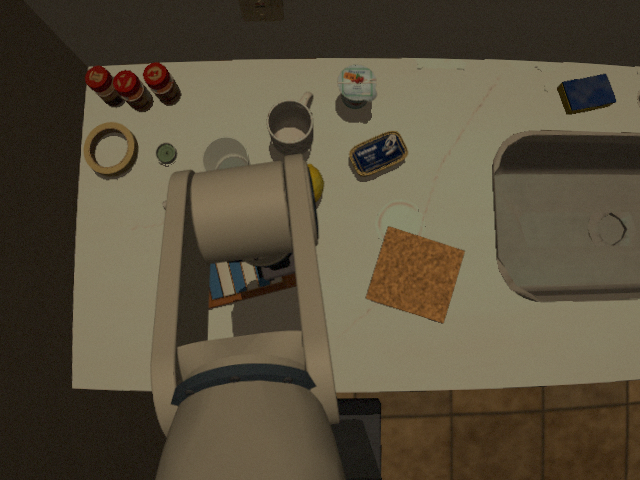

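Request:
{"op": "servo_tool", "data": {"commands": [-1, 0, 15, 0, 0, -0.3, 1, 0, 0, 15, 0, 0, 0, 1, 0, 0, 5, 0, 0, 0, 1, 0, 0, 4, 0, 0, 0, 1, 0, 0, 0, 0, 0, 0, 1, 0, 0, 0, 0, 0, 0, 1]}}

```text
t: 6.87
position: [0.5691, 0.0726, 0.1168]
eef_rot: [0.992, 0.125, -0.001, 0.0]
ft_force: [-3.3, -1.0, 3.6]
opening: 0.364
```

```bash
python3 - <<'E'
from h import *
to(.5689,.074,.1025,104.4)
E
```

```text
t 6.87 pos [0.5691 0.0726 0.1168] jaw -75.65 tilt [-1.e-03  1.e-04 -1.e+00] F [-3.28 -1.    3.56] open 0.364 j6 1.44
shift tool mm [ 0.1 -1.4 14.3]
turn az -0.05 shift after turn [ 0.1 -1.4 14.3]
```

Request:
{"op": "servo_tool", "data": {"commands": [0, 0, 4, 0, 0, 0, 1, 0, 0, 4, 0, 0, 0, 1, 0, 0, 4, 0, 0, 0, 1, 0, 0, 0, 0, 0, 0, 1, 0, 0, 0, 0, 0, 0, 1]}}

```text
t: 7.28
position: [0.5697, 0.073, 0.1054]
eef_rot: [0.992, 0.125, 0.0, 0.0]
ft_force: [-5.7, -1.8, 9.6]
opening: 0.364
```

```bash
python3 - <<'E'
from h import *
to(.5291,.229,.1025,104.4)
print(ctrl.observe()['wrist_torque'])
im,d=ctrl.read_camera('side'); save(im,'pics/side5.png')
to(.5291,.229,.1025,104.4)
E
```

```text
t 7.28 pos [0.5697 0.073  0.1054] jaw -75.61 tilt [ 3.e-04  3.e-04 -1.e+00] F [-5.73 -1.78  9.56] open 0.364 j6 1.44
shift tool mm [  -0.5 -161.2    2.9]
turn az -0.01 shift after turn [  -0.5 -161.2    2.9]
[-0.32581034  1.09308566  0.00851187]
t 7.33 pos [0.5697 0.073  0.1055] jaw -75.62 tilt [ 4.e-04  3.e-04 -1.e+00] F [-4.19 -2.01  9.91] open 0.367 j6 1.45
shift tool mm [  -0.5 -161.2    3. ]
turn az -0.02 shift after turn [  -0.5 -161.2    3. ]
```

View pics/side5.png

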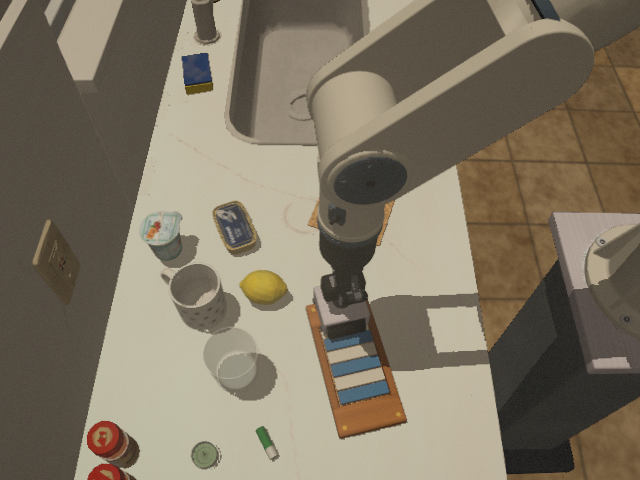

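Request:
{"op": "servo_tool", "data": {"commands": [0, 0, 2, 0, 0, 0, 1, 0, 0, 1, 0, 0, 0, 1, 0, -2.5, 0, 0, 0, 0, 1, 0, -2.5, 0, 0, 0, 0, 1, 0, -2.5, 0, 0, 0, 0, 1, 0, -2.5, 0, 0, 0, 0, 1, 0, -2.5, 0, 0, 0, 0, 1, 0, -2.5, 0, 0, 0, 0, 1, 0, -2.5, 0, 0, 0, 0, 1, 0, -2.5, 0, 0, 0, 0, 1]}}

```text
t: 8.17
position: [0.5649, 0.0925, 0.1029]
eef_rot: [0.992, 0.125, 0.001, 0.0]
ft_force: [-5.4, -1.7, 10.9]
opening: 0.368
```

```bash
python3 - <<'E'
from h import *
to(.5291,.229,.1025,104.4)
print(ctrl.observe()['wrist_torque'])
E
```

```text
t 8.17 pos [0.5649 0.0925 0.1029] jaw -75.61 tilt [ 1.e-03  5.e-04 -1.e+00] F [-5.41 -1.72 10.9 ] open 0.368 j6 1.48
shift tool mm [  -0.8 -141.2    0.3]
turn az -0.01 shift after turn [  -0.7 -141.2    0.3]
[-0.44220319  1.12139875  0.08962253]
```

Request:
{"op": "servo_tool", "data": {"commands": [-0.5, -2.5, 1, 0, 0, 0, 1, -0.5, -2.5, 1, 0, 0, 0, 1, 0, -2.5, 0, 0, 0, 0, 1, 0, -2.5, 0, 0, 0, 0, 1, 0, -2.5, 0, 0, 0, 0, 1, 0, -2.5, 0, 0, 0, 0, 1, 0, -2.5, 0, 0, 0, 0, 1, 0, -2.5, 0, 0, 0, 0, 1]}}

```text
t: 8.83
position: [0.5597, 0.1118, 0.1012]
eef_rot: [0.992, 0.125, 0.001, 0.0]
ft_force: [-3.8, -1.3, 11.3]
opening: 0.366
```

```bash
python3 - <<'E'
from h import *
to(.5291,.229,.1010,104.4)
print(ctrl.observe()['wrist_torque'])
E
```

```text
t 8.83 pos [0.5597 0.1118 0.1012] jaw -75.62 tilt [ 2.5e-03  4.0e-04 -1.0e+00] F [-3.78 -1.29 11.34] open 0.366 j6 1.51
shift tool mm [-5.000e-01 -1.211e+02  1.000e-01]
turn az -0.02 shift after turn [-5.000e-01 -1.211e+02  1.000e-01]
[-0.26376543  0.81808339  0.06473767]
```

Request:
{"op": "servo_tool", "data": {"commands": [-0.5, -2.5, 0, 0, 0, 0, 1, 0, -2.5, 0, 0, 0, 0, 1, 0, -2.5, 0, 0, 0, 0, 1, 0, -2.5, 0, 0, 0, 0, 1, 0, -2.5, 0, 0, 0, 0, 1, 0, -2.5, 0, 0, 0, 0, 1, 0, -2.5, 0, 0, 0, 0, 1, 0, -2.5, 0, 0, 0, 0, 1]}}

```text
t: 9.5
position: [0.5547, 0.1312, 0.1014]
eef_rot: [0.992, 0.125, 0.002, -0.0]
ft_force: [-2.2, -1.6, 12.0]
opening: 0.37
```

```bash
python3 - <<'E'
from h import *
to(.5291,.229,.1010,104.4)
print(ctrl.observe()['wrist_torque'])
im,d=ctrl.read_camera('side'); save(im[200:460,230:460].repeat(3,0).repeat(3,1)[:600],'pics/side6.png')
E
```

```text
t 9.5 pos [0.5547 0.1312 0.1014] jaw -75.62 tilt [ 3.5e-03  3.0e-04 -1.0e+00] F [-2.19 -1.64 11.99] open 0.37 j6 1.55
shift tool mm [  -0.5 -101.1    0.3]
turn az -0.02 shift after turn [  -0.4 -101.1    0.3]
[-0.21755747  0.56741716  0.0486033 ]
```

View pics/side6.png

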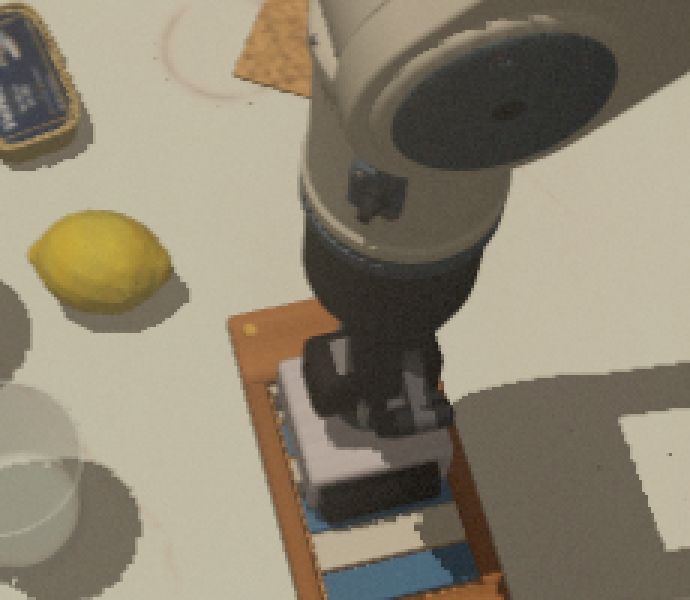

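Request:
{"op": "servo_tool", "data": {"commands": [0, -2.5, 0.5, 0, 0, 0, 1, 0, -2.5, 0, 0, 0, 0, 1, 0, -2.5, 0, 0, 0, 0, 1, 0, -2.5, 0, 0, 0, 0, 1, 0, -2.5, 0, 0, 0, 0, 1, 0, -2.5, 0, 0, 0, 0, 1, 0, -2.5, 0, 0, 0, 0, 1, 0, -2.5, 0, 0, 0, 0, 1, 0, -2.5, 0, 0, 0, 0, 1, 0, -2.5, 0, 0, 0, 0, 1, 0, -2.5, 0, 0, 0, 0, 1, 0, -2.5, 0, 0, 0, 0, 1]}}

```text
t: 10.55
position: [0.5472, 0.1602, 0.1008]
eef_rot: [0.992, 0.125, 0.002, -0.0]
ft_force: [-1.3, -5.7, 12.9]
opening: 0.369
```

```bash
python3 - <<'E'
from h import *
to(.5291,.229,.1010,104.4)
print(ctrl.observe()['wrist_torque'])
E
```

```text
t 10.55 pos [0.5472 0.1602 0.1008] jaw -75.61 tilt [ 3.5e-03  4.0e-04 -1.0e+00] F [-1.34 -5.74 12.92] open 0.369 j6 1.6
shift tool mm [ -0.5 -71.1  -0.2]
turn az -0.01 shift after turn [ -0.5 -71.1  -0.2]
[-1.14755599  0.39688249  0.01998228]
```

Request:
{"op": "servo_tool", "data": {"commands": [0, -2.5, 0, 0, 0, 0, 1, 0, -2.5, 0, 0, 0, 0, 1, 0, -2.5, 0, 0, 0, 0, 1, 0, -2.5, 0, 0, 0, 0, 1, 0, -2.5, 0, 0, 0, 0, 1, 0, -2.5, 0, 0, 0, 0, 1, 0, -2.5, 0, 0, 0, 0, 1, 0, -2.5, 0, 0, 0, 0, 1, 0, -2.5, 0, 0, 0, 0, 1, 0, -2.5, 0, 0, 0, 0, 1, 0, -2.5, 0, 0, 0, 0, 1, 0, -2.5, 0, 0, 0, 0, 1]}}

```text
t: 11.55
position: [0.5397, 0.1896, 0.1009]
eef_rot: [0.992, 0.125, 0.002, -0.0]
ft_force: [-2.3, -2.8, 11.4]
opening: 0.366
```

```bash
python3 - <<'E'
from h import *
to(.5291,.229,.1010,104.4)
print(ctrl.observe()['wrist_torque'])
E
```

```text
t 11.55 pos [0.5397 0.1896 0.1009] jaw -75.62 tilt [ 3.5e-03 -2.0e-04 -1.0e+00] F [-2.25 -2.76 11.36] open 0.366 j6 1.66
shift tool mm [ -0.5 -40.8  -0.1]
turn az -0.02 shift after turn [ -0.5 -40.8  -0.1]
[-0.20863141  0.59984394  0.04858278]
```

Request:
{"op": "servo_tool", "data": {"commands": [0, -2.5, 0, 0, 0, 0, 1, 0, -2.5, 0, 0, 0, 0, 1, 0, -2.5, 0, 0, 0, 0, 1, 0, -2.5, 0, 0, 0, 0, 1, 0, -2.5, 0, 0, 0, 0, 1, 0, -2.5, 0, 0, 0, 0, 1, 0, -2.5, 0, 0, 0, 0, 1, 0, -2.5, 0, 0, 0, 0, 1, 0, -2.5, 0, 0, 0, 0, 1, 0, -2.5, 0, 0, 0, 0, 1, 0, -2.5, 0, 0, 0, 0, 1, 0, -2.5, 0, 0, 0, 0, 1]}}

```text
t: 12.55
position: [0.5321, 0.2187, 0.1009]
eef_rot: [0.992, 0.125, 0.002, -0.0]
ft_force: [-1.2, -1.8, 13.3]
opening: 0.364
```

Request:
{"op": "servo_tool", "data": {"commands": [0, -2.5, 0, 0, 0, 0, 1, 0, -2.5, 0, 0, 0, 0, 1, 0, -2.5, 0, 0, 0, 0, 1, 0, 0, 0, 0, 0, 0, 1, 0, 0, 0, 0, 0, 0, 1]}}

```text
t: 12.97
position: [0.5302, 0.2263, 0.1009]
eef_rot: [0.992, 0.125, 0.002, -0.001]
ft_force: [-2.5, 1.4, 12.6]
opening: 0.368
```

```bash
python3 - <<'E'
from h import *
to(.5291,.229,.1010,104.4)
print(ctrl.observe()['wrist_torque'])
im,d=ctrl.read_camera('side'); save(im[200:460,230:460].repeat(3,0).repeat(3,1)[180:780],'pics/side7.png')
np.savez('side7.npz',im=im,d=d)
m=ctrl.camera_model('side'); 
z=np.load('side0.npz')
P1=cloud(m,d); P0=cloud(m,z['d'])
c=np.array([.549,.1515]); u=np.array([-.2487,.9686]); w=np.array([.9686,.2487])
for n,P in (('before',P0),('now',P1)):
    q=P[...,:2]-c; a=(q@u)*1000; b=(q@w)*1000
    out=[]
    for t in [-100,-85,-75,-55,-33,-11,11,33,55,75,85,100]:
        k=(abs(a-t)<6)&(abs(b)<30)&(P[...,2]<.03)&(P[...,2]>.004); out.append((t,k.sum(),round(float(np.median(P[k][:,2])*1000),1) if k.sum()>5 else None))
    print(n,out)
E
```

```text
t 12.97 pos [0.5302 0.2263 0.1009] jaw -75.63 tilt [ 0.0035 -0.001  -1.    ] F [-2.49  1.35 12.59] open 0.368 j6 1.72
shift tool mm [-0.4 -2.9 -0.1]
turn az -0.03 shift after turn [-0.4 -2.9 -0.1]
[ 0.15151388  0.79559596 -0.03221059]
before [(-100, np.int64(230), 13.5), (-85, np.int64(240), 13.6), (-75, np.int64(254), 13.3), (-55, np.int64(257), 16.9), (-33, np.int64(258), 17.0), (-11, np.int64(269), 16.5), (11, np.int64(280), 17.6), (33, np.int64(291), 17.1), (55, np.int64(300), 17.3), (75, np.int64(296), 13.4), (85, np.int64(307), 13.8), (100, np.int64(323), 13.7)]
now [(-100, np.int64(227), 13.7), (-85, np.int64(234), 13.6), (-75, np.int64(242), 13.3), (-55, np.int64(194), 13.6), (-33, np.int64(163), 13.3), (-11, np.int64(138), 13.3), (11, np.int64(129), 13.9), (33, np.int64(0), None), (55, np.int64(0), None), (75, np.int64(0), None), (85, np.int64(0), None), (100, np.int64(0), None)]
```

View pics/side7.png

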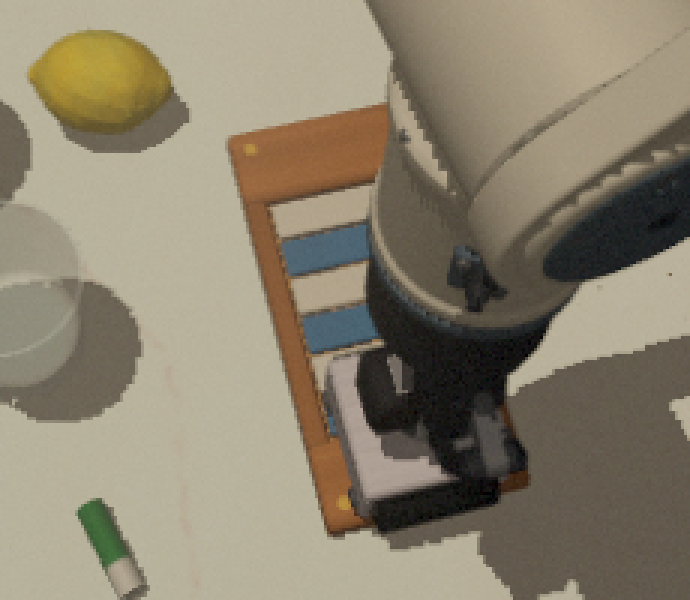

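Request:
{"op": "servo_tool", "data": {"commands": [-0.5, 2.5, 0.5, 0, 0, 0, 1, 0, 2.5, 0, 0, 0, 0, 1, 0, 2.5, 0, 0, 0, 0, 1, 0, 2.5, 0, 0, 0, 0, 1, 0, 2.5, 0, 0, 0, 0, 1, 0, 2.5, 0, 0, 0, 0, 1, 0, 2.5, 0, 0, 0, 0, 1, 0, 2.5, 0, 0, 0, 0, 1, 0, 2.5, 0, 0, 0, 0, 1, 0, 2.5, 0, 0, 0, 0, 1, 0, 2.5, 0, 0, 0, 0, 1, 0, 2.5, 0, 0, 0, 0, 1]}}

```text
t: 14.02
position: [0.5377, 0.197, 0.1006]
eef_rot: [0.992, 0.125, 0.002, -0.001]
ft_force: [-2.4, 0.2, 11.5]
opening: 0.368
```

Request:
{"op": "servo_tool", "data": {"commands": [0, 3, 0, 0, 0, 0, 1, 0, 3, 0, 0, 0, 0, 1, 0, 3, 0, 0, 0, 0, 1, 0, 3, 0, 0, 0, 0, 1, 0, 3, 0, 0, 0, 0, 1, 0, 3, 0, 0, 0, 0, 1, 0, 3, 0, 0, 0, 0, 1, 0, 3, 0, 0, 0, 0, 1, 0, 3, 0, 0, 0, 0, 1, 0, 3, 0, 0, 0, 0, 1, 0, 3, 0, 0, 0, 0, 1, 0, 3, 0, 0, 0, 0, 1]}}

```text
t: 15.02
position: [0.5468, 0.1621, 0.1005]
eef_rot: [0.992, 0.125, 0.002, -0.001]
ft_force: [-1.7, 1.1, 12.5]
opening: 0.361
```

```bash
python3 - <<'E'
from h import *
to(.5684,.076,.1005,104.4)
E
```

```text
t 15.02 pos [0.5468 0.1621 0.1005] jaw -75.63 tilt [ 4.5e-03 -7.0e-04 -1.0e+00] F [-1.75  1.14 12.49] open 0.361 j6 1.6
shift tool mm [-0.4 88.7 -0. ]
turn az -0.03 shift after turn [-0.4 88.7 -0. ]
```

Request:
{"op": "servo_tool", "data": {"commands": [0, 3, 0, 0, 0, 0, 1, 0, 3, 0, 0, 0, 0, 1, 0, 3, 0, 0, 0, 0, 1, 0, 3, 0, 0, 0, 0, 1, 0, 3, 0, 0, 0, 0, 1, 0, 3, 0, 0, 0, 0, 1, 0, 3, 0, 0, 0, 0, 1, 0, 3, 0, 0, 0, 0, 1, 0, 3, 0, 0, 0, 0, 1, 0, 3, 0, 0, 0, 0, 1, 0, 3, 0, 0, 0, 0, 1, 0, 3, 0, 0, 0, 0, 1]}}

```text
t: 16.02
position: [0.5558, 0.127, 0.1005]
eef_rot: [0.992, 0.125, 0.002, -0.0]
ft_force: [-2.2, 1.0, 12.0]
opening: 0.366
```

Request:
{"op": "servo_tool", "data": {"commands": [0, 3, 0, 0, 0, 0, 1, 0, 3, 0, 0, 0, 0, 1, 0, 3, 0, 0, 0, 0, 1, 0, 3, 0, 0, 0, 0, 1, 0, 3, 0, 0, 0, 0, 1, 0, 3, 0, 0, 0, 0, 1, 0, 3, 0, 0, 0, 0, 1, 0, 3, 0, 0, 0, 0, 1, 0, 3, 0, 0, 0, 0, 1, 0, 3, 0, 0, 0, 0, 1, 0, 3, 0, 0, 0, 0, 1, 0, 3, 0, 0, 0, 0, 1]}}

```text
t: 17.02
position: [0.5649, 0.092, 0.1006]
eef_rot: [0.992, 0.125, 0.002, -0.0]
ft_force: [-1.5, 0.5, 11.4]
opening: 0.363
```

```bash
cat > tiles.py <<'E'
from h import *
def tiles(cam,fn=None):
    im,d=ctrl.read_camera(cam); m=ctrl.camera_model(cam); P=cloud(m,d)
    c=np.array([.549,.1515]); u=np.array([-.2487,.9686]); w=np.array([.9686,.2487])
    q=P[...,:2]-c; a=(q@u)*1000; b=(q@w)*1000; out=[]
    for t in [-85,-75,-55,-33,-11,11,33,55,75,85,100]:
        k=(abs(a-t)<6)&(abs(b)<30)&(P[...,2]<.03)&(P[...,2]>.004); out.append((t,int(k.sum()),round(float(np.median(P[k][:,2])*1000),1) if k.sum()>5 else None))
    print(cam,out)
    if fn: save(im,fn)
    return im,d
E
python3 - <<'E'
from tiles import *
to(.5684,.076,.1005,104.4)
tiles('side','pics/side8.png')
E
```

```text
t 17.02 pos [0.5649 0.092  0.1006] jaw -75.63 tilt [ 0.0049 -0.     -1.    ] F [-1.53  0.48 11.44] open 0.363 j6 1.48
shift tool mm [-0.6 16.4  0.1]
turn az -0.03 shift after turn [-0.6 16.4  0.1]
side [(-85, 0, None), (-75, 0, None), (-55, 0, None), (-33, 0, None), (-11, 267, 13.4), (11, 270, 14.0), (33, 288, 13.7), (55, 297, 13.5), (75, 308, 13.2), (85, 312, 13.6), (100, 321, 13.5)]
```

View pics/side8.png

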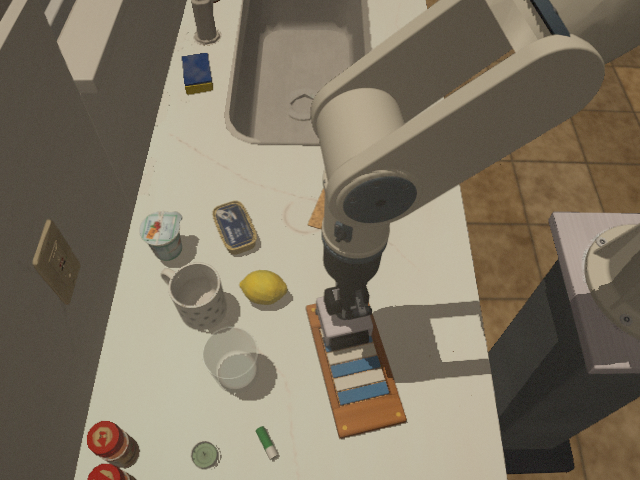

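Request:
{"op": "servo_tool", "data": {"commands": [0, 3, 0, 0, 0, 0, 1, 0, 3, 0, 0, 0, 0, 1, 0, 3, 0, 0, 0, 0, 1, 0, 3, 0, 0, 0, 0, 1, 0, 3, 0, 0, 0, 0, 1, 0, 0, 0, 0, 0, 0, 1, 0, 0, 0, 0, 0, 0, 1, 0, 0, -10, 0, 0, 0, 1, 0, 0, -20, 0, 0, 0, 1, 0, 0, -20, 0, 0, 0, 1, 0, 0, -10, 0, 0, 0, 1, 0, 0, 0, 0, 0, 0, 1]}}

```text
t: 18.07
position: [0.5684, 0.0774, 0.1609]
eef_rot: [0.992, 0.125, 0.003, -0.0]
ft_force: [0.6, 0.2, -2.8]
opening: 0.365
```

```bash
python3 - <<'E'
from tiles import *
to(.5381,-.163,.1609,71.5)
tiles('side','pics/side9.png')
E
```

```text
t 18.07 pos [0.5684 0.0774 0.1609] jaw -75.61 tilt [ 5.3e-03  6.0e-04 -1.0e+00] F [ 0.56  0.17 -2.8 ] open 0.365 j6 1.45
shift tool mm [-89.1 225.3  -0.3]
turn az 32.89 shift after turn [ 47.5 237.6  -0.3]
side [(-85, 0, None), (-75, 5, None), (-55, 193, 13.1), (-33, 249, 13.2), (-11, 265, 13.2), (11, 273, 13.7), (33, 284, 13.7), (55, 299, 13.4), (75, 305, 13.3), (85, 305, 13.7), (100, 323, 13.6)]
```

View pics/side9.png

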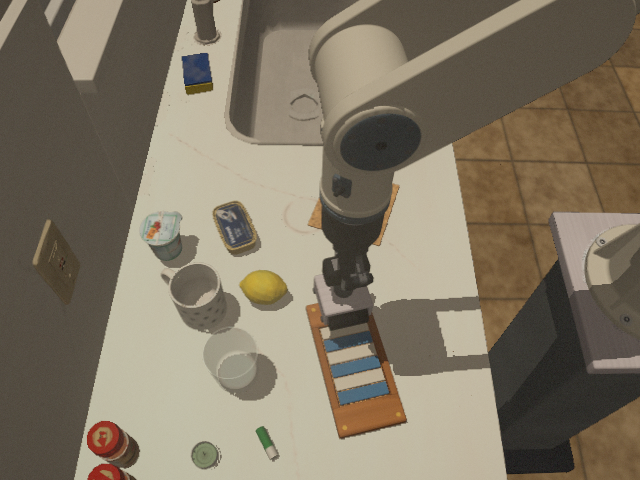

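Request:
{"op": "servo_tool", "data": {"commands": [-6, 15, 0, 0, -0.3, 0, 1, -11, 28, 0, 0, 0, 0, 1, -12, 30, 0, 0, 0, 0, 1, -12, 30, 0, 0, 0, 0, 1, -12, 30, 0, 0, 0, 0, 1, -12, 30, 0, 0, 0, 0, 1, -12, 30, 0, 0, 0, 0, 1, -7, 18, 0, 0, 0, 0, 1, -5, 14, 0, 0, 0, 6.5, 1, 0, 0, 0, 0, 0, 6.5, 1, 0, 0, 0, 0, 0, 6.5, 1, 0, 0, 0, 0, 0, 6.5, 1]}}

```text
t: 19.12
position: [0.5353, -0.1632, 0.1571]
eef_rot: [0.995, -0.104, -0.003, 0.001]
ft_force: [0.2, -0.1, -3.0]
opening: 0.364
```

Request:
{"op": "servo_tool", "data": {"commands": [0, 0, 0, 0, 0, 6.5, 1, 0, 0, 0, 0, 0, 0, 1, 0, 0, 0, 0, 0, 0, 1]}}

```text
t: 19.37
position: [0.5357, -0.1627, 0.1576]
eef_rot: [0.988, -0.156, -0.003, 0.001]
ft_force: [1.1, -1.0, -2.8]
opening: 0.363
```

```bash
python3 - <<'E'
from tiles import *
to(.5381,-.163,.107,71.5)
tiles('top','pics/top10.png')
E
```

```text
t 19.37 pos [ 0.5357 -0.1627  0.1576] jaw -107.9 tilt [-0.006   0.0028 -1.    ] F [ 1.05 -1.03 -2.76] open 0.363 j6 1.59
shift tool mm [ 2.7 -0.6 50.6]
turn az 0.6 shift after turn [ 2.7 -0.6 50.6]
top [(-85, 218, 14.8), (-75, 217, 14.9), (-55, 216, 14.9), (-33, 218, 14.9), (-11, 221, 14.8), (11, 216, 14.6), (33, 207, 15.0), (55, 216, 14.9), (75, 229, 14.7), (85, 217, 15.0), (100, 211, 15.2)]
```

Request:
{"op": "servo_tool", "data": {"commands": [2.7, -0.6, 10, 0, 0.3, 0.6, 1, 0, 0, 15, 0, 0, 0, 1, 0, 0, 15, 0, 0, 0, 1, 0, 0, 8, 0, 0, 0, 1, 0, 0, 0, 0, 0, 0, 1, 0, 0, 0, 0, 0, 0, 1]}}

```text
t: 19.92
position: [0.5387, -0.1631, 0.1101]
eef_rot: [0.987, -0.162, -0.0, 0.001]
ft_force: [0.3, 0.1, -3.6]
opening: 0.368
```

```bash
python3 - <<'E'
from tiles import *
to(.5381,-.163,.106,71.5)
im,d=tiles('side','pics/side11.png'); save(im[120:270,280:430].repeat(4,0).repeat(4,1),'pics/side11c.png')
to(.5381,-.163,.106,71.5)
E
```

```text
t 19.92 pos [ 0.5387 -0.1631  0.1101] jaw -108.65 tilt [-3.0e-04  2.9e-03 -1.0e+00] F [ 0.32  0.11 -3.62] open 0.368 j6 1.6
shift tool mm [-0.6  0.   4.1]
turn az -0.15 shift after turn [-0.6  0.   4.1]
side [(-85, 233, 13.5), (-75, 266, 13.5), (-55, 246, 13.4), (-33, 266, 13.6), (-11, 264, 13.1), (11, 272, 14.0), (33, 293, 13.8), (55, 299, 13.6), (75, 308, 13.4), (85, 316, 13.6), (100, 325, 13.8)]
t 19.97 pos [ 0.5392 -0.1633  0.1108] jaw -108.66 tilt [ 0.001   0.0028 -1.    ] F [-0.39 -0.19 -3.12] open 0.365 j6 1.6
shift tool mm [-1.1  0.   4.8]
turn az -0.16 shift after turn [-1.1  0.   4.8]
```

View pics/side11c.png

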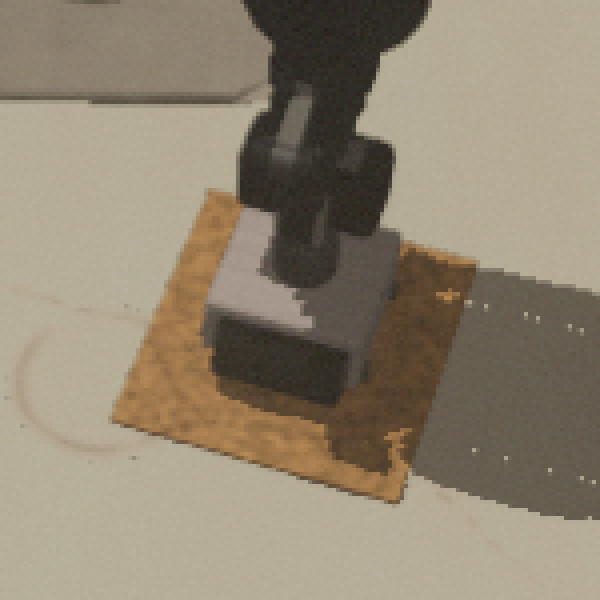

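Request:
{"op": "servo_tool", "data": {"commands": [0, 0, 3, 0, 0, 0, 1, 0, 0, 1.5, 0, 0, 0, 1, 0, 0, 0, 0, 0, 0, 1, 0, 0, 0, 0, 0, 0, 1]}}

```text
t: 20.3
position: [0.5393, -0.1634, 0.1066]
eef_rot: [0.987, -0.162, 0.001, 0.002]
ft_force: [0.5, -0.3, -2.1]
opening: 0.363
```

Request:
{"op": "servo_tool", "data": {"commands": [0, 0, 0.8, 0, 0, 0, 1, 0, 0, 0, 0, 0, 0, 1, 0, 0, 0, 0, 0, 0, 1]}}

```text
t: 20.55
position: [0.5394, -0.1635, 0.1061]
eef_rot: [0.987, -0.162, 0.001, 0.002]
ft_force: [-0.5, -0.8, 4.5]
opening: 0.363
```

Request:
{"op": "servo_tool", "data": {"commands": [0, 0, 0, 0, 0, 0, 0.55, 0, 0, 0, 0, 0, 0, 0.4, 0, 0, 0, 0, 0, 0, 0.2, 0, 0, 0, 0, 0, 0, 0, 0, 0, 0, 0, 0, 0, 0, 0, 0, 0, 0, 0, 0, 0, 0, 0, 0, 0, 0, 0, 0]}}

```text
t: 21.13
position: [0.5389, -0.1633, 0.1053]
eef_rot: [0.987, -0.162, 0.0, 0.001]
ft_force: [0.8, -0.6, -0.8]
opening: 0.999
```

```bash
python3 - <<'E'
from tiles import *
to(.5381,-.163,.106,71.5)
im,d=tiles('side','pics/side12.png')
save(im[120:270,280:430].repeat(4,0).repeat(4,1),'pics/side12c.png')
E
```

```text
t 21.13 pos [ 0.5389 -0.1633  0.1053] jaw -108.69 tilt [ 7.0e-04  2.9e-03 -1.0e+00] F [ 0.84 -0.61 -0.8 ] open 0.999 j6 1.6
shift tool mm [-0.8 -0.  -0.7]
turn az -0.19 shift after turn [-0.8 -0.  -0.7]
side [(-85, 230, 13.6), (-75, 258, 13.3), (-55, 251, 13.5), (-33, 252, 13.2), (-11, 271, 13.1), (11, 279, 13.8), (33, 288, 13.5), (55, 294, 13.4), (75, 307, 13.1), (85, 305, 13.6), (100, 328, 13.6)]
```

View pics/side12c.png

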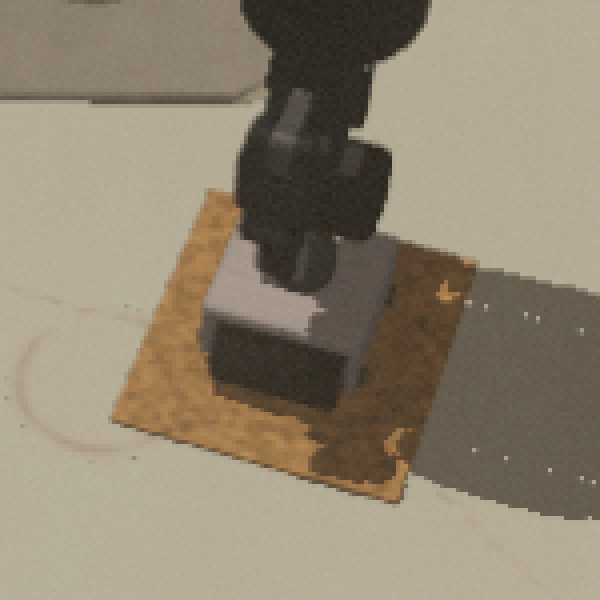

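Released, and the roller is standing on the mat. Now I'll go straight up and then clear to the side so I can check.

Request:
{"op": "servo_tool", "data": {"commands": [0, 0, -10, 0, 0, 0, 0, 0, 0, -25, 0, 0, 0, 0, 0, 0, -30, 0, 0, 0, 0, 0, 0, -30, 0, 0, 0, 0, 0, 0, -30, 0, 0, 0, 0, -20, 0, 0, 0, 0, 0, 0, -35, 0, 0, 0, 0, 0, 0, -35, 0, 0, 0, 0, 0, 0, -35, 0, 0, 0, 0, 0, 0, -20, 0, 0, 0, 0, 0, 0, 0, 0, 0, 0, 0, 0, 0]}}

```text
t: 22.1
position: [0.3975, -0.1152, 0.2305]
eef_rot: [0.987, -0.162, -0.001, 0.001]
ft_force: [-0.1, -0.2, -0.8]
opening: 1.001
```

```bash
python3 - <<'E'
from tiles import *
to(.5381,-.163,.106,71.5)
for c in ['top','side']:
    im,d=tiles(c,f'pics/{c}13.png'); P=cloud(ctrl.camera_model(c),d); X,Y,Z=[P[...,i] for i in range(3)]
    for n,lo,hi in (('grip',.127,.15),('carr',.03,.075)):
        mk=((d>0)&(Z>lo)&(Z<hi)&(Y<-.08)&(Y>-.25)&(X<.65)&(X>.45)).astype(np.uint8)
        mk=cv2.morphologyEx(mk,cv2.MORPH_OPEN,np.ones((3,3))); k,l,s,_=cv2.connectedComponentsWithStats(mk)
        if k<2: print('none');continue
        mk=l==1+np.argmax(s[1:,4]); r=cv2.minAreaRect((P[mk][:,:2]*1000).astype(np.float32)); print(n,np.round(r[0],1),np.round(r[1],1),round(r[2],1),np.median(Z[mk]).round(4))
    z=np.load(f'{c}0.npz'); P0=cloud(ctrl.camera_model(c),z['d'])
    for l in ['lemon_center','glass_center']:
        q=ctrl.cut_out(l,c)
        if q: g=q[0]['region']&(d>0); print(c,l,np.round(q[0]['uv']),np.round(np.median(P[g],0),3))
E
```

```text
t 22.1 pos [ 0.3975 -0.1152  0.2305] jaw -108.69 tilt [-0.0013  0.0029 -1.    ] F [-0.06 -0.2  -0.76] open 1.001 j6 1.62
shift tool mm [ 1.486e+02 -1.000e-01  1.243e+02]
turn az -0.19 shift after turn [148.6   0.4 124.3]
top [(-85, 220, 14.8), (-75, 222, 15.1), (-55, 220, 14.7), (-33, 215, 14.7), (-11, 216, 14.8), (11, 214, 15.0), (33, 213, 14.8), (55, 221, 15.0), (75, 236, 14.5), (85, 214, 15.1), (100, 214, 14.8)]
grip [ 540.5 -160.9] [31.5 64.5] 72.1 0.1381
carr [ 540.5 -160.6] [88.1 75.6] 71.1 0.0566
top lemon_center [309. 186.] [0.694 0.033 0.051]
top glass_center [230. 162.] [0.745 0.179 0.038]
side [(-85, 233, 13.6), (-75, 261, 13.2), (-55, 248, 13.6), (-33, 252, 13.4), (-11, 265, 13.2), (11, 270, 13.9), (33, 284, 13.8), (55, 296, 13.4), (75, 307, 13.1), (85, 306, 13.7), (100, 325, 13.6)]
grip [ 540.3 -163.1] [33.3 64.3] 71.3 0.1372
carr [ 541.7 -159.4] [80.6 75.4] 71.8 0.056
side lemon_center [263. 287.] [0.697 0.04  0.047]
side glass_center [230. 358.] [0.736 0.158 0.042]
```

View pics/side13.png

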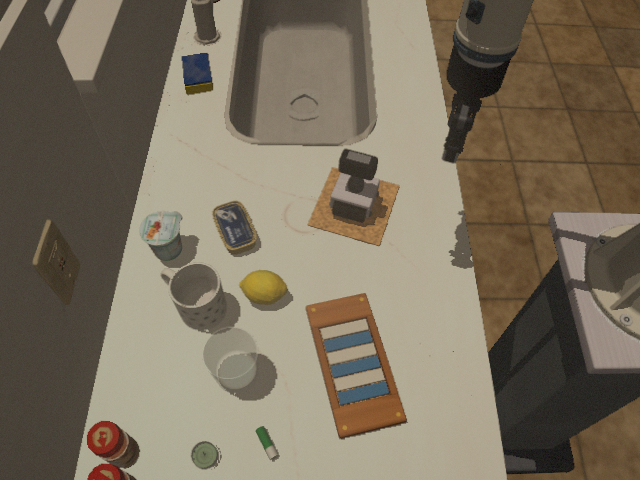

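View pics/top13.png

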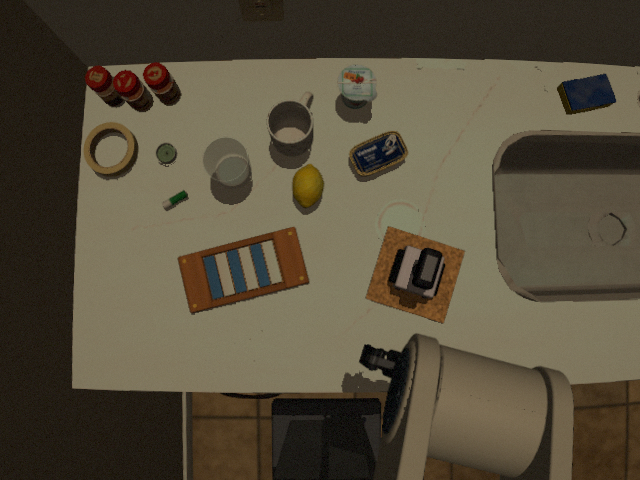

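```bash
python3 - <<'E'
from bench import ctrl
print(ctrl.hand_in())
E
```

```text
the job is handed in; nothing more can be done
None
```

I handed the job in at about 22 s of the 48 s allowed. All six tiles measure flush with the frame, and the roller is back upright in the middle of its cork mat.

- **Rolling:** I gripped the roller at 80 N across its 32 mm thickness and rolled it along the whole row and back. The wrist read about 11–13 N downward, so I estimate the grip was pushed in 14–18 mm of its 24 mm travel, and I saw no sign of it reaching its stop. A sideways force of up to about 6 N showed at the start. It eased to about 1–2 N once I shifted the path by a millimetre or so.
- **Tiles:** Both fixed cameras put every tile level with the frame to within about 0.5 mm, which is about their noise. The side camera read tile 4 highest, at 13.9 mm against 13.1–13.7 mm for the frame. It also read tile 4 high before rolling, and the top camera showed it level.
- **Roller:** It stands about 2.5 mm from the mat's measured centre and is square to the mat. The grip top is back at its unpressed height of 138 mm.
- **Bystanders:** The lemon and the glass are where they were, to within about 1 mm. The gripper is open and touching nothing.

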